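# Snap shut the filled desk boxes

### The arm

A 6-joint arm with a two-finger parallel gripper is mounted at the origin on the work surface. World frame = base frame: x ahead of the robot, y to its left, z up, the work surface at z = 0. Lengths are in mm, angles in rad, forces in N, time in s.
With the tool pointing down it reaches from about 250 to 775 mm from the base axis. Payload 8.9 kg.
Tool frame: the origin (TCP) lies at the very end of the fingers, on their centre line; the grasp point (between the pads) lies 19 mm behind it; y points along the fingers, x is the direction in which the jaws open and shut, and the axes are right-handed (so a half turn about y gives the same grasp; the last joint's range is limited). The gripper opens to 85 mm and grips with 20 to 120 N. Pads are 22 mm wide; open, the fingers measure 114 mm over their backs; the gripper's body (76 mm by 85 mm) begins 54 mm behind the grasp point. The pads swing forward as they close: fully open they stand 13 mm farther back than shut.
Start: joints at [-1.376, 0.291, -0.153, 1.127, 0, 1.431], TCP at [172.01, -496.02, 191.305] pointing down, gripper open.
Joint ranges: [-2.52, 2.52], [-0.91, 1.74], [-1.3, 1.37], [-1.96, 2.02], [-1.52, 1.47], [-3.14, 3.14]. Speed limits (rad/s): [2.22, 2.22, 2.79, 3.14, 3.14, 3.14].

### API

Orientations are given as a 3x3 rotation matrix whose columns are the frame's x, y, z axes.
In Python, from plant import get_obs, viewer, bot gives the robot as it stands. The module is installed in compiled form; this text tells all that it offers.
- The arm moves only by the tool drive_tool, never from a script. Its argument "steps" is one flat list of numbers, 5 for each row, row after row: the shift along the world's x, y, z in m, then the turn about the world's z in degrees, then the opening, from 0 (shut) to 1 (fully open). In form: [tx, ty, tz, yaw, fingers, tx, ty, tz, yaw, fingers, ...]. A call has exactly 5 rows; each row is the pose to reach, as a shift and turn from the pose commanded when the call began; what a row does not reach only later rows make up. A row lasts 1/10 s, in which the tool goes at most 50 mm and 8.59 degrees, less where a joint would pass 70% of its speed; a pose out of reach is approached as far as the arm can. A call with a gripper value outside its range is refused whole. The fingers move at their own pace and stop on an object; "squeeze" is the grip in N (left out, the last holds). Time passes only in rows, so rows that repeat a pose let the fingers close, or fill a call up. It gives the time, the measured TCP pose, the force and the opening at its end, in the units of the state.
- get_obs(): the state, without advancing time (a new reading comes with each control period).
- viewer.camera(name): name is "scene" or "top"; returns the picture (384x512x3 uint8, red, green, blue); there is no depth.
- viewer.calibration(name): a dict with "mtx" (3x3 intrinsics, pixels), "cam_to_world" (4x4, takes a point from camera to world coordinates). Camera axes: x right, y up, looking along -z (the intrinsics and any distortion apply to the point x, -y, -z); pixel columns grow to the right and rows downward; lengths in mm; the calibration is good to about 2 mm. A picture is of the moment at which its call begins. calibration takes no time and is no camera call.
- bot.hand_in(): hands the job in, once; it reports no verdict.
The state is a dict: "time": time; "joints": joint angles; "qd": joint speeds; "joint_efforts": joint torques, N m; "tool_pos": TCP position; "tool_rot": TCP orientation; "contact_force": force on the tool from outside, world axes, zero at the start; "torque": the same for the moment, N m; "finger_gap": finger opening in mm.
Only numpy, scipy, OpenCV 4.12 (cv2) and the standard library are available. Lean on these libraries where they do the work, as an engineer would, in place of code of your own. Each camera call takes 0.05 s, during which the arm holds its last target.

### The job

Clear up the study desk: push the covers of the two boxes that hold something (the stapler and the tape dispenser) over and press each down near its free edge until its catch snaps and it stays fully shut by itself. Press only as hard as the catch needs, as the plastic cracks if you lean on it. Leave the cover of the empty box standing open, and do not shift or knock over the other things on the desk.

Things in the scene. Friction and masses are not known exactly. Their poses are not given: they have to be found in the camera images.
- box_stapler: Desk box that holds the black stapler; fixed. White open box 100 (x) x 130 (y) x 50 mm, 4 mm walls, on a 38 mm thick soft black foam base. Origin: on the desk under its centre; x axis from the front (catch) to the hinge side, z up. Rim 88 mm above the desk. The foam gives, far more under some boxes: pressed with 15 N the box sinks 3 to 25 mm (34 at most).
- cover_stapler (a joint): Hinge angle (rad) of the stapler box's grey cover: 0 shut, grows as the free edge rises; starts at 1.05 to 1.45, stays put by friction. A weak spring lifts it back to about 0.6 unless a sprung catch in the middle of the front wall holds it. The catch meets it 0.1 rad before shut and snaps at 9 to 18 N pressed down near the free edge, differing by box; then the force drops. Cover takes 35 N.
- edge_stapler (a point): Middle of the free edge of the stapler box's cover, on its outer face (upper when shut). Cover: flat plate, 106 mm from hinge to free edge, 130 wide, 5 thick. Shut, its top is 94 mm above the desk.
- hinge_stapler (a point): Middle of the hinge line of the stapler box's cover: along the box's y axis, 50 mm from the box centre towards its +x, 89 mm above the desk, level with the underside of the shut cover.
- box_tape: Desk box that holds the black tape dispenser; fixed. White open box 100 (x) x 130 (y) x 50 mm, 4 mm walls, on a 38 mm thick soft black foam base. Origin: on the desk under its centre; x axis from the front (catch) to the hinge side, z up. Rim 88 mm above the desk. The foam gives, far more under some boxes: pressed with 15 N the box sinks 3 to 25 mm (34 at most).
- cover_tape (a joint): Hinge angle (rad) of the tape-dispenser box's grey cover: 0 shut, grows as the free edge rises; starts at 1.05 to 1.45, stays put by friction. A weak spring lifts it back to about 0.6 unless a sprung catch in the middle of the front wall holds it. The catch meets it 0.1 rad before shut and snaps at 9 to 18 N pressed down near the free edge, differing by box; then the force drops. Cover takes 35 N.
- edge_tape (a point): Middle of the free edge of the tape-dispenser box's cover, on its outer face (upper when shut). Cover: flat plate, 106 mm from hinge to free edge, 130 wide, 5 thick. Shut, its top is 94 mm above the desk.
- hinge_tape (a point): Middle of the hinge line of the tape-dispenser box's cover: along the box's y axis, 50 mm from the box centre towards its +x, 89 mm above the desk, level with the underside of the shut cover.
- box_empty: Desk box that is empty; fixed. White open box 100 (x) x 130 (y) x 50 mm, 4 mm walls, on a 38 mm thick soft black foam base. Origin: on the desk under its centre; x axis from the front (catch) to the hinge side, z up. Rim 88 mm above the desk. The foam gives, far more under some boxes: pressed with 15 N the box sinks 3 to 25 mm (34 at most).
- cover_empty (a joint): Hinge angle (rad) of the empty box's grey cover: 0 shut, grows as the free edge rises; starts at 1.05 to 1.45, stays put by friction. A weak spring lifts it back to about 0.6 unless a sprung catch in the middle of the front wall holds it. The catch meets it 0.1 rad before shut and snaps at 9 to 18 N pressed down near the free edge, differing by box; then the force drops. Cover takes 35 N.
- edge_empty (a point): Middle of the free edge of the empty box's cover, on its outer face (upper when shut). Cover: flat plate, 106 mm from hinge to free edge, 130 wide, 5 thick. Shut, its top is 94 mm above the desk.
- hinge_empty (a point): Middle of the hinge line of the empty box's cover: along the box's y axis, 50 mm from the box centre towards its +x, 89 mm above the desk, level with the underside of the shut cover.
- stapler_center (a point): Centre of a black stapler, 32 x 105 x 32 mm, lying in one of the boxes below the rim.
- tape_center (a point): Centre of a black tape dispenser with its roll, 38 x 100 x 43 mm, lying in another box below the rim.
- board_eraser: Bystander: wooden board eraser with felt underside, 45 x 70 x 32 mm, in front of the boxes. Origin under its centre.
- calculator: Bystander: black calculator, 70 x 110 x 17 mm, lying in front of the boxes. Origin under its centre.
- mug: Bystander: white mug, 80 mm across, 92 mm tall, behind the boxes. Origin under its centre.
- water_bottle: Bystander: dark steel bottle, 66 mm across, 200 mm tall, behind the boxes. Origin under its centre.
- notebook: Bystander: dark notebook lying flat, 150 x 210 x 16 mm, at the left. Origin under its centre.
- glue_stick: Bystander: glue stick standing upright, 29 mm across, 100 mm tall, at the right. Origin under its centre.
Not all that is in view belongs to the job. Leave any turquoise look-alike of the box_tape alone.

How it is judged:
By the outcome, as a careful person would: the job done as asked, in the order asked, and still so for the second after the job is handed in, with the robot touching nothing.
It also fails if it takes over 48 s, if anything falls off the work surface, if the arm or the gripper's body presses on something with over 40 N, if the wrist force passes 120 N, or if a joint passes its speed limit or range.

## Working session

There is one attempt and no reset: what is moved stays moved. The work goes in short steps, Python scripts to look and compute and a tool call to move; the robot and the scene stay as the last step left them, time stands still between calls to the robot, and variables do not carry over. Pictures are saved under pics/ and viewed, and the job is handed in when it is done.

Besides the shell and the picture viewer there is one more tool, called after "Call:" by a JSON object that holds its "name" and its "arguments". drive_tool: Moves the arm, as the interface text tells. Its arguments: {"type":"object","properties":{"steps":{"type":"array"},"squeeze":{"type":"number"}},"required":["steps"]}

```bash
mkdir -p pics; python3 - <<'E'
from plant import get_obs, viewer, bot
import cv2,pickle
o=get_obs()
for k,v in o.items(): print(k,v)
for n in("scene","top"):
    im=viewer.camera(n); c=viewer.calibration(n)
    print(n,c)
    cv2.imwrite(f"pics/{n}0.png",im[:,:,::-1]); pickle.dump(c,open(f"{n}.pkl","wb"))
    cv2.imwrite(f"pics/{n}0b.png",cv2.resize(im[:,:,::-1],(800,600),interpolation=cv2.INTER_CUBIC))
E
```

```text
time 0.0
joints [-1.37629895e+00  2.91280619e-01 -1.54152816e-01  1.12668426e+00
  1.47447346e-05  1.43150310e+00]
qd [ 0.00215398 -0.00105523 -0.00022734  0.001731    0.00127659 -0.00104864]
joint_efforts [-1.07215827e-03 -5.37142897e+01  3.31371546e+01  1.56014931e-02
 -1.73345602e-04  1.21511057e-06]
tool_pos [ 171.91888537 -495.5258856   190.72227407]
tool_rot [[ 3.27626591e-01 -2.40919276e-04  9.44807260e-01]
 [-9.44806387e-01  1.29930684e-03  3.27626620e-01]
 [-1.30652611e-03 -9.99999127e-01  1.98065401e-04]]
contact_force [-0.34977179 -0.02001798 -0.46470642]
torque [0.01615022 0.0117989  0.00919932]
finger_gap 85.46409250457423
scene {'mtx': array([[371.64193299,   0.        , 256.69940689],
       [  0.        , 371.64193299, 192.80365774],
       [  0.        ,   0.        ,   1.        ]]), 'cam_to_world': array([[ 8.61024149e-01, -4.02794067e-01,  3.10474402e-01,
         8.60614751e+02],
       [ 5.08476728e-01,  6.70519132e-01, -5.40236532e-01,
        -5.69728013e+02],
       [ 9.42504318e-03,  6.23025709e-01,  7.82144574e-01,
         9.11997712e+02],
       [ 0.00000000e+00,  0.00000000e+00,  0.00000000e+00,
         1.00000000e+00]])}
top {'mtx': array([[382.33861756,   0.        , 263.59487853],
       [  0.        , 382.33861756, 184.42220527],
       [  0.        ,   0.        ,   1.        ]]), 'cam_to_world': array([[-8.73323978e-03,  9.96051345e-01, -8.83484541e-02,
         4.40595223e+02],
       [-9.99952515e-01, -9.08106348e-03, -3.53577669e-03,
         3.46309082e+01],
       [-4.32411305e-03,  8.83133801e-02,  9.96083354e-01,
         1.32314386e+03],
       [ 0.00000000e+00,  0.00000000e+00,  0.00000000e+00,
         1.00000000e+00]])}
```

View pics/scene0b.png

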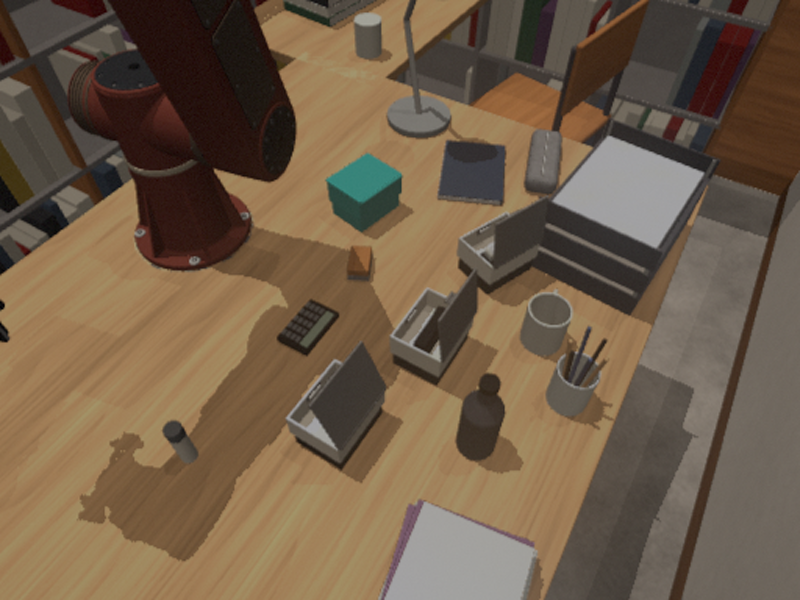

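View pics/top0b.png

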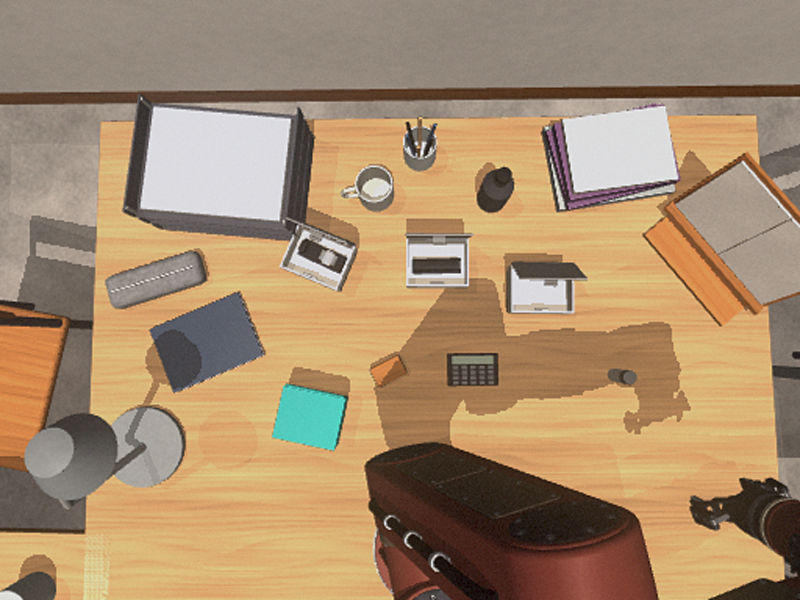

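```bash
python3 - <<'E'
import cv2,numpy as np
t=cv2.imread("pics/top0.png");s=cv2.imread("pics/scene0.png")
a=cv2.resize(t[130:215,170:390],(800,309),interpolation=cv2.INTER_CUBIC)
b=cv2.resize(s[120:300,180:360],(600,600),interpolation=cv2.INTER_CUBIC)
cv2.imwrite("pics/tz.png",a);cv2.imwrite("pics/sz.png",b)
E
```

```text
(no output)
```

View pics/tz.png

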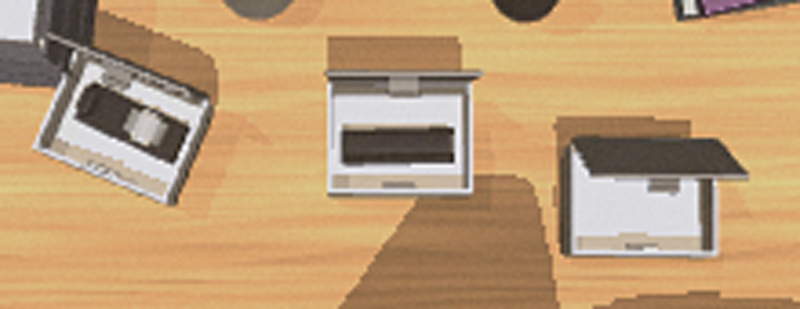

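View pics/sz.png

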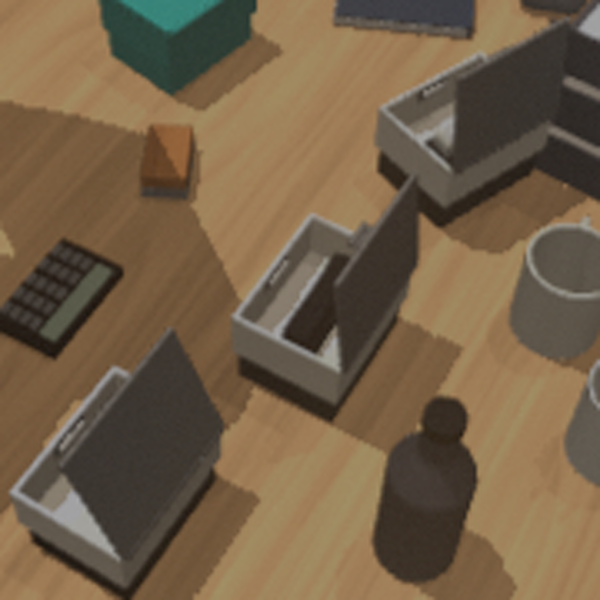

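```bash
cat > h.py <<'E'
import numpy as np,cv2,pickle
C={n:pickle.load(open(f"{n}.pkl","rb")) for n in("scene","top")}
def ray(n,p):
    M=C[n]["mtx"];T=C[n]["cam_to_world"]
    d=np.array([(p[0]-M[0,2])/M[0,0],-(p[1]-M[1,2])/M[1,1],-1.])
    return T[:3,3],T[:3,:3]@d
def onz(n,p,z):
    o,d=ray(n,p); return o+d*(z-o[2])/d[2]
def tri(pt,ps):
    o1,d1=ray("top",pt);o2,d2=ray("scene",ps)
    A=np.stack([d1,-d2],1);s=np.linalg.lstsq(A,o2-o1,rcond=None)[0]
    a=o1+s[0]*d1;b=o2+s[1]*d2
    return (a+b)/2,np.linalg.norm(a-b)
def proj(n,P):
    M=C[n]["mtx"];T=C[n]["cam_to_world"];c=T[:3,:3].T@(np.asarray(P,float)-T[:3,3])
    return np.array([M[0,2]+M[0,0]*c[0]/-c[2],M[1,2]-M[1,1]*c[1]/-c[2]])
E
python3 - <<'E'
from h import *
np.set_printoptions(precision=1,suppress=True)
tz=lambda u,v:(170+u/3.636-.36,130+v/3.636-.36)
sz=lambda u,v:(180+u/3.333-.35,120+v/3.333-.35)
print("stapler rim front corners",onz("top",tz(330,194),88),onz("top",tz(471,193),88))
print("tape rim",onz("top",tz(35,148),88),onz("top",tz(176,203),88),onz("top",tz(213,95),88))
print("stapler edge L",tri(tz(328,72),sz(415,180)),"R",tri(tz(481,74),sz(337,278)))
print("tape edge L",tri(tz(48,35),sz(567,20)),"R",tri(tz(210,97),sz(460,90)))
print("empty",tri(tz(590,178),sz(170,332)),tri(tz(747,178),sz(65,462)))
f=3.2/2*0+800/512
b=lambda u,v:(u/f,v/f)
print("tray near corner top",tri(b(300,235),b(625,300)), tri(b(305,110),b(715,155)))
print("bottle base", onz("scene",b(478,450),0),"mug",onz("top",b(375,205),92),"bottle top",onz("top",b(503,177),200))
# white mask
im=cv2.imread("pics/top0.png");hsv=cv2.cvtColor(im,cv2.COLOR_BGR2HSV)
E
```

```text
stapler rim front corners [554.9  49.3  88. ] [554.6 -76.4  88. ]
tape rim [598.7 313.3  88. ] [548.1 186.8  88. ] [645.2 153.7  88. ]
stapler edge L (array([646.8,  48.9, 187.9]), np.float64(0.2961838253488878)) R (array([642.7, -75.7, 199.9]), np.float64(1.790600282379173))
tape edge L (array([679.6, 280.1, 192.8]), np.float64(0.8964341558177142)) R (array([631.6, 148.9, 193.2]), np.float64(12.152976711245257))
empty (array([ 557.9, -166.2,  181. ]), np.float64(0.8175973482032957)) (array([ 557.1, -292.6,  188.3]), np.float64(3.6267859418594908))
tray near corner top (array([791.6, 326.6, -73.4]), np.float64(197.59814913027378)) (array([862.4, 220.5, 389.7]), np.float64(93.046247439344))
bottle base [ 770.2 -147.1    0. ] mug [725.4 114.7  92. ] bottle top [ 752.6 -138.   200. ]
```

```bash
cat >> h.py <<'E'
def boxpts(c,yaw,th):
    R=lambda x,y,z:np.array([c[0]+x*np.cos(yaw)-y*np.sin(yaw),c[1]+x*np.sin(yaw)+y*np.cos(yaw),z])
    rim=[R(x,y,88) for x,y in((-50,-65),(-50,65),(50,65),(50,-65))]
    base=[R(x,y,0) for x,y in((-50,-65),(-50,65),(50,65),(50,-65))]
    ex,ez=50-106*np.cos(th)+5*np.sin(th),89+106*np.sin(th)+5*np.cos(th)
    return rim,base,[R(55,-65,89),R(ex,-65,ez),R(ex,65,ez),R(55,65,89)]
E
python3 - <<'E'
from h import *
t=cv2.imread("pics/top0.png");s=cv2.imread("pics/scene0.png")
out=[]
for n,im,(x0,y0,w,h,f) in(("top",t,(170,120,130,90,6)),("scene",s,(240,100,220,130,3.6))):
    z=cv2.resize(im[y0:y0+h,x0:x0+w],None,fx=f,fy=f,interpolation=cv2.INTER_CUBIC)
    cv2.imwrite(f"pics/{n}_plain.png",z)
    for c,yaw,th in(((605,-13.5),0,1.43),((620,232.5),-.358,1.43)):
        for P,col in zip(boxpts(c,yaw,th),((0,0,255),(0,255,0),(255,0,0))):
            p=np.array([(proj(n,q)-[x0,y0]+.5)*f for q in P]).astype(int)
            cv2.polylines(z,[p],True,col,1)
    cv2.imwrite(f"pics/{n}_ov.png",z)
E
```

```text
(no output)
```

View pics/top_ov.png

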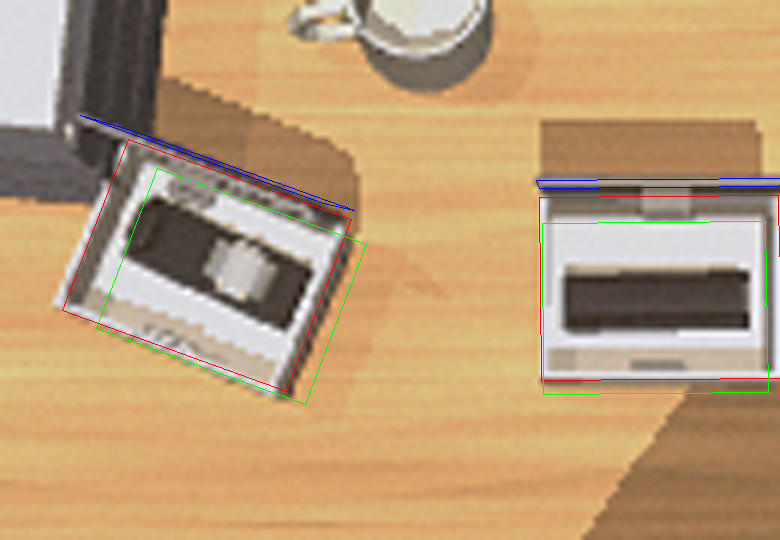

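View pics/scene_ov.png

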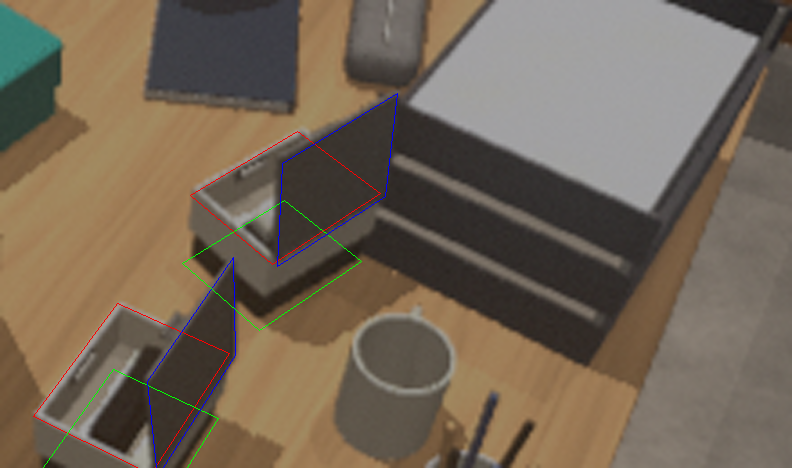

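```bash
python3 - <<'E'
from h import *
np.set_printoptions(precision=1,suppress=True)
T=lambda u,v:(170+u/6-.5,120+v/6-.5)
S=lambda u,v:(240+u/3.6-.5,100+v/3.6-.5)
print(onz("top",T(155,200),0),onz("scene",S(588,362),0),onz("scene",S(370,258),0))
for v in((68,128),(75,150),(100,145)):print(v,tri(T(*v),S(392,97)))
for z in(100,130,160,190):print(z,onz("scene",S(392,97),z),onz("scene",S(655,215),z))
for x in ((172,-496),(700,-13),(690,-13),(660,-13),(710,200)):print(np.hypot(*x))
E
```

```text
[671.2 277.4   0. ] [902.1 269.    0. ] [694.3 284.2   0. ]
(68, 128) (array([675.8, 287.8, 182.6]), np.float64(1.6060001232087517))
(75, 150) (array([670.4, 287.5, 179.3]), np.float64(9.745548917459857))
(100, 145) (array([672. , 273.2, 190.6]), np.float64(12.792824508869861))
100 [654.2 384.2 100. ] [899.8 359.9 100. ]
130 [661.8 348.9 130. ] [898.3 325.6 130. ]
160 [669.4 313.7 160. ] [896.9 291.2 160. ]
190 [677.1 278.4 190. ] [895.4 256.9 190. ]
524.9761899362675
700.1207038789811
690.1224529023816
660.1280178874398
737.6313442364011
```

View pics/top_plain.png

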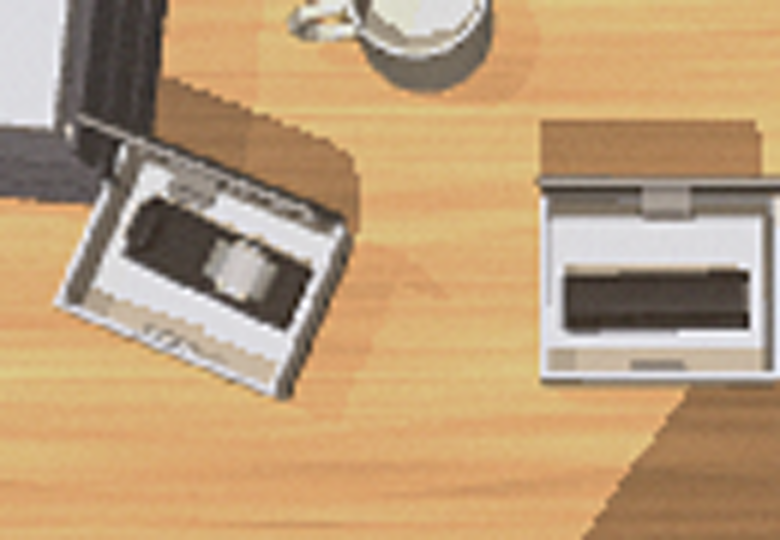

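Call:
{"name": "drive_tool", "arguments": {"steps": [0.03,0.03,0.024,-5,0,0.062,0.06,0.044,-10,0,0.095,0.09,0.064,-15,0,0.128,0.12,0.07,-19,0,0.16,0.15,0.07,-19,0], "squeeze": 30}}

```text
time: 0.6
tool_pos: [333.4, -345.1, 262.3]
tool_rot: [[-0.001, 0.001, 1.0], [-1.0, -0.001, -0.001], [0.001, -1.0, 0.001]]
contact_force: [1.0, -0.7, -0.1]
finger_gap: 12.1
```

Call:
{"name": "drive_tool", "arguments": {"steps": [0.033,0.031,0,0,0,0.067,0.063,0,0,0,0.1,0.094,0,0,0,0.134,0.125,0,0,0,0.167,0.157,0,0,0]}}

```text
time: 1.1
tool_pos: [500.1, -187.4, 261.1]
tool_rot: [[0.002, -0.0, 1.0], [-1.0, 0.0, 0.002], [-0.0, -1.0, -0.0]]
contact_force: [0.2, -1.0, 0.6]
finger_gap: -0.3
```

Call:
{"name": "drive_tool", "arguments": {"steps": [0.033,0.031,0,0,0,0.067,0.063,0,0,0,0.1,0.094,0,0,0,0.134,0.125,0,0,0,0.167,0.157,0,0,0]}}

```text
time: 1.6
tool_pos: [667.0, -30.5, 260.9]
tool_rot: [[0.002, -0.0, 1.0], [-1.0, -0.0, 0.002], [0.0, -1.0, -0.0]]
contact_force: [1.2, -1.0, 0.8]
finger_gap: -0.1
```

Call:
{"name": "drive_tool", "arguments": {"steps": [0.025,0.017,0,0,0,0.025,0.017,-0.02,0,0,0.025,0.017,-0.05,0,0,0.025,0.017,-0.08,0,0,0.025,0.017,-0.09,0,0]}}

```text
time: 2.1
tool_pos: [688.9, -14.7, 167.5]
tool_rot: [[0.002, -0.006, 1.0], [-1.0, 0.001, 0.002], [-0.001, -1.0, -0.006]]
contact_force: [-0.2, -0.1, -0.0]
finger_gap: -0.2
```

```bash
python3 - <<'E'
from plant import get_obs, viewer
import cv2
print(get_obs()['tool_pos'],get_obs()['contact_force'])
im=viewer.camera("scene")[:,:,::-1]
cv2.imwrite("pics/s1.png",cv2.resize(im[100:300,180:420],(720,600),interpolation=cv2.INTER_CUBIC))
# plan: contact points tip for r on cover
import numpy as np
for th in(1.43,1.3,1.15,1,.85,.7,.55,.4,.25,.15,.1,0):
    r=85 if th>1 else 85+(1-th)*12
    print(th,655-r*np.cos(th)+5*np.sin(th)+11*(th>.2), 89+r*np.sin(th)+5*np.cos(th))
E
```

```text
[688.94123653 -14.6659151  167.46782427] [-0.22973363 -0.08197873 -0.00764985]
1.43 659.0223363047132 173.8605456578938
1.3 648.0803904939961 172.23993990358434
1.15 635.8423872261492 168.62737212656506
1 624.2816589252476 163.2265452380119
0.85 612.469864962885 157.51105489560234
0.7 601.4560706427827 149.90189802568187
0.55 591.545219350474 140.51354810562913
0.4 583.0252680644772 129.509676130872
0.25 576.159252155472 117.10053427847838
0.15 561.6161840428567 108.17036560116685
0.1 560.1777680495993 103.53906214115628
0 558.0 94.0
```

View pics/s1.png

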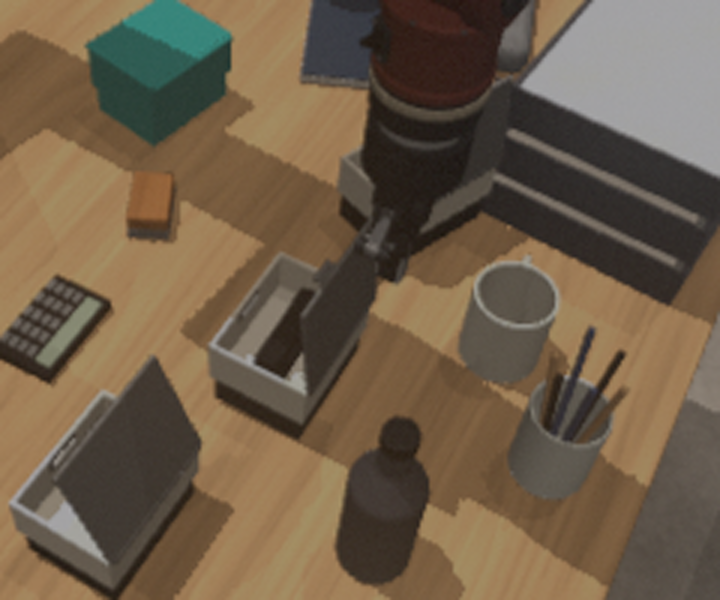

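Call:
{"name": "drive_tool", "arguments": {"steps": [-0.026,0.001,0.001,0,0,-0.043,0.001,0.001,0,0,-0.055,0.001,-0.003,0,0,-0.067,0.001,-0.008,0,0,-0.079,0.001,-0.014,0,0]}}

```text
time: 2.65
tool_pos: [612.5, -14.2, 159.0]
tool_rot: [[0.002, 0.002, 1.0], [-1.0, -0.0, 0.002], [0.0, -1.0, 0.002]]
contact_force: [0.9, 0.4, -0.4]
finger_gap: -0.0
```

Call:
{"name": "drive_tool", "arguments": {"steps": [-0.011,0,-0.008,0,0,-0.021,0,-0.017,0,0,-0.029,0,-0.028,0,0,-0.038,0,-0.038,0,0,-0.042,0,-0.044,0,0]}}

```text
time: 3.15
tool_pos: [570.0, -14.2, 114.1]
tool_rot: [[0.002, 0.001, 1.0], [-1.0, -0.0, 0.002], [0.0, -1.0, 0.001]]
contact_force: [-0.1, 0.7, 0.2]
finger_gap: -0.1
```

```bash
python3 - <<'E'
from plant import get_obs, viewer
import cv2
print(get_obs()['tool_pos'],get_obs()['contact_force'])
im=viewer.camera("scene")[:,:,::-1]
cv2.imwrite("pics/s2.png",cv2.resize(im[160:260,200:340],(800,571),interpolation=cv2.INTER_CUBIC))
E
```

```text
[569.96309422 -14.16742465 114.05850203] [-0.12159104  0.7173869   0.19555939]
```

View pics/s2.png

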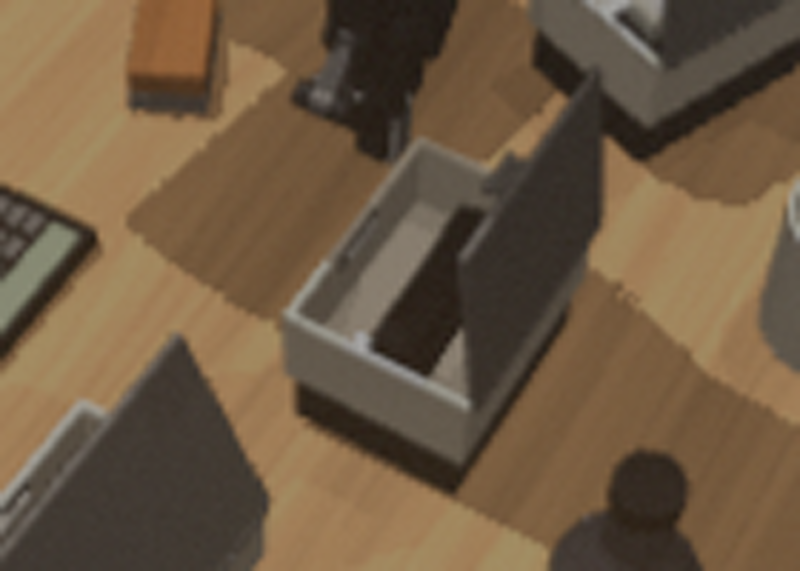

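```bash
python3 - <<'E'
from h import *
from plant import get_obs, viewer
for P in((570,-14,114),(570,-14,0),(605,-13.5,88)): print(P,proj("scene",P),proj("top",P))
print(onz("scene",(267,187),114))
im=viewer.camera("top")[:,:,::-1]
cv2.imwrite("pics/t2.png",cv2.resize(im[90:240,170:370],(800,600),interpolation=cv2.INTER_CUBIC))
print(get_obs()['joints'])
E
```

```text
(570, -14, 114) [265.7934682  195.54680048] [280.17797161 177.32945142]
(570, -14, 0) [264.69705956 219.23952714] [278.90309468 180.83126378]
(605, -13.5, 88) [276.64393611 206.39095597] [279.57875527 167.49244718]
[557.91148847  13.97635256 114.        ]
[-1.53001786e-01  4.28183276e-01 -1.61303984e-01  9.81378963e-01
 -6.24516056e-06  2.98663053e+00]
```

View pics/t2.png

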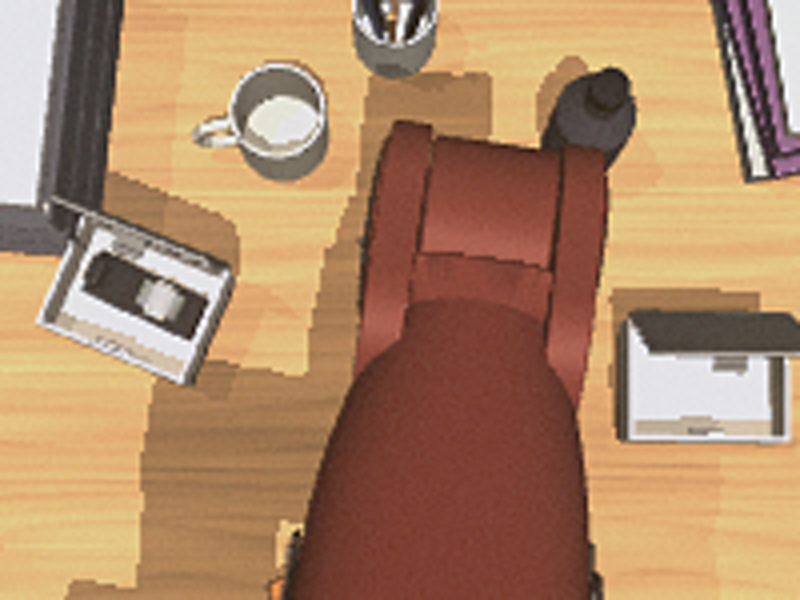

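```bash
python3 - <<'E'
from h import *
np.set_printoptions(precision=1,suppress=True)
f=800/512
R=np.array([.3276,-.9448,0])
for z in (191,215,240): 
    print(z,[proj("top",np.array([172,-495.5,z])+k*R)*f for k in(-42,0,42)],[proj("scene",np.array([172,-495.5,z])+k*R)*f for k in(-42,0,42)])
print("s1",[(proj("scene",(689,-14.7,z))-[180,100])*3 for z in(167.5,190,220)])
print("s2",[(proj("scene",(570,-14.2,z))-[200,160])*5.714 for z in(114,130,150,170)])
t=cv2.imread("pics/top0.png");s=cv2.imread("pics/scene0.png")
cv2.imwrite("pics/g0.png",cv2.resize(t[290:384,400:512],(715,600),interpolation=cv2.INTER_CUBIC))
E
```

```text
191 [array([682. , 492.6]), array([703.1, 484.8]), array([724.3, 477. ])] [array([ 20. , 363.1]), array([  2.1, 387.9]), array([-17. , 414.3])]
215 [array([687.9, 496. ]), array([709.5, 488. ]), array([731.1, 480. ])] [array([ 11.5, 354. ]), array([ -7.1, 379.1]), array([-27. , 405.8])]
240 [array([694.4, 499.6]), array([716.5, 491.4]), array([738.6, 483.2])] [array([  2.2, 344.1]), array([-17.2, 369.4]), array([-37.9, 396.5])]
s1 [array([382. , 305.3]), array([385.2, 288.8]), array([389.6, 265.8])]
s2 [array([375.7, 203.4]), array([376.7, 182.5]), array([377.9, 155.6]), array([379.2, 127.8])]
```

View pics/g0.png

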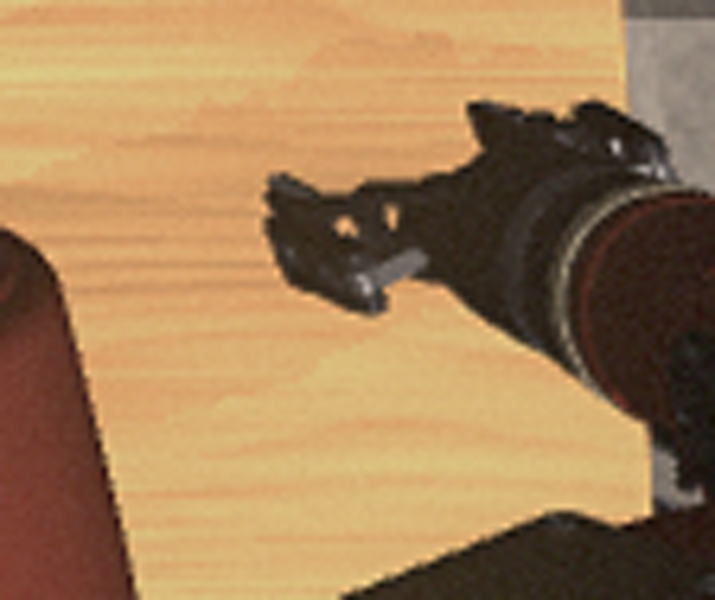

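Call:
{"name": "drive_tool", "arguments": {"steps": [0,0,0.045,0,0,0,0,0.09,0,0,0.045,0,0.09,0,0,0.09,0,0.09,0,0,0.12,0,0.09,0,0]}}

```text
time: 3.75
tool_pos: [693.2, -14.2, 204.8]
tool_rot: [[0.002, 0.003, 1.0], [-1.0, -0.0, 0.002], [0.0, -1.0, 0.003]]
contact_force: [0.6, -0.3, 0.4]
finger_gap: -0.3
```

Call:
{"name": "drive_tool", "arguments": {"steps": [0,0,-0.01,0,0,0,0,-0.035,0,0,0,0,-0.06,0,0,0,0,-0.07,0,0,0,0,-0.07,0,0]}}

```text
time: 4.25
tool_pos: [688.7, -13.9, 132.3]
tool_rot: [[0.002, -0.003, 1.0], [-1.0, 0.0, 0.002], [-0.0, -1.0, -0.003]]
contact_force: [-0.7, 0.3, 0.5]
finger_gap: 0.0
```

```bash
python3 - <<'E'
from h import *
from plant import get_obs, viewer
o=get_obs();print(o['tool_pos'],o['contact_force'],o['joints'])
im=np.ascontiguousarray(viewer.camera("scene")[:,:,::-1])
z=cv2.resize(im[140:260,200:350],(750,600),interpolation=cv2.INTER_CUBIC)
for k in(0,36):
    p=((proj("scene",o['tool_pos']+[0,0,k])-[200,140]+.5)*5).astype(int);cv2.circle(z,tuple(p),4,(0,0,255),1)
cv2.imwrite("pics/s3.png",z)
E
```

```text
[688.6930293  -13.89751804 132.32884278] [-0.65675882  0.30341927  0.50062204] [-1.26197288e-01  6.45099368e-01  2.59596937e-01  1.18786374e+00
 -1.73416196e-05  3.01325037e+00]
```

View pics/s3.png

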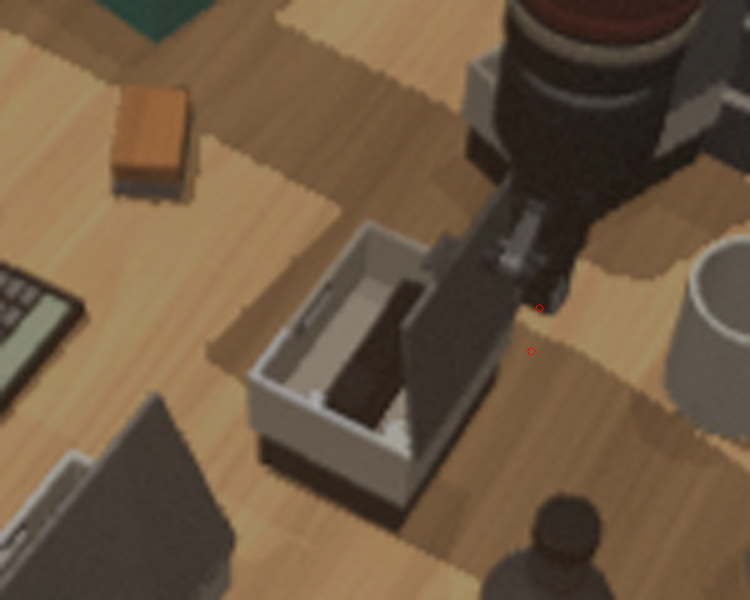

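Call:
{"name": "drive_tool", "arguments": {"steps": [-0.026,0,0.001,0,0,-0.043,0,0.001,0,0,-0.055,0,-0.003,0,0,-0.067,0,-0.008,0,0,-0.078,0,-0.014,0,0]}}

```text
time: 4.8
tool_pos: [613.0, -14.2, 121.6]
tool_rot: [[0.002, 0.004, 1.0], [-1.0, -0.0, 0.002], [0.0, -1.0, 0.004]]
contact_force: [0.7, 1.8, 0.2]
finger_gap: 0.2
```

```bash
python3 - <<'E'
from h import *
from plant import get_obs, viewer
o=get_obs();print(o['tool_pos'],o['contact_force'])
im=np.ascontiguousarray(viewer.camera("scene")[:,:,::-1])
z=cv2.resize(im[140:260,200:350],(750,600),interpolation=cv2.INTER_CUBIC)
for k in(0,36):
    p=((proj("scene",o['tool_pos']+[0,0,k])-[200,140]+.5)*5).astype(int);cv2.circle(z,tuple(p),4,(0,0,255),1)
cv2.imwrite("pics/s4.png",z)
E
```

```text
[612.95661679 -14.17805973 121.63733549] [0.69190661 1.78129643 0.18139113]
```

View pics/s4.png

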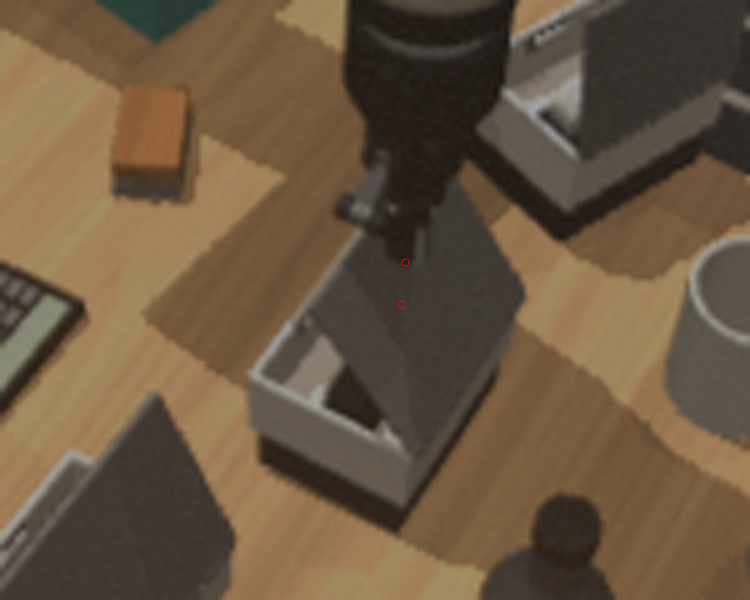

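Call:
{"name": "drive_tool", "arguments": {"steps": [-0.011,0,-0.007,0,0,-0.02,0,-0.016,0,0,-0.029,0,-0.026,0,0,-0.037,0,-0.038,0,0,-0.043,0,-0.044,0,0]}}

```text
time: 5.35
tool_pos: [569.9, -14.2, 76.2]
tool_rot: [[0.002, 0.002, 1.0], [-1.0, -0.0, 0.002], [0.0, -1.0, 0.002]]
contact_force: [2.0, -0.1, 0.5]
finger_gap: 0.5
```

```bash
cat > look.py <<'E'
import sys
from h import *
from plant import get_obs, viewer
name,x0,y0=sys.argv[1],int(sys.argv[2]),int(sys.argv[3])
o=get_obs();print(o['time'],o['tool_pos'],o['contact_force'])
im=np.ascontiguousarray(viewer.camera("scene")[:,:,::-1])
z=cv2.resize(im[y0:y0+96,x0:x0+120],(750,600),interpolation=cv2.INTER_CUBIC)
p=((proj("scene",o['tool_pos']+[0,0,36])-[x0,y0]+.5)*6.25).astype(int);cv2.circle(z,tuple(p),4,(0,0,255),1)
cv2.imwrite(name,z)
E
python3 look.py pics/s5.png 220 150
```

```text
5.35 [569.8602031  -14.20037733  76.23616632] [ 1.97995045 -0.14544486  0.47683887]
```

View pics/s5.png

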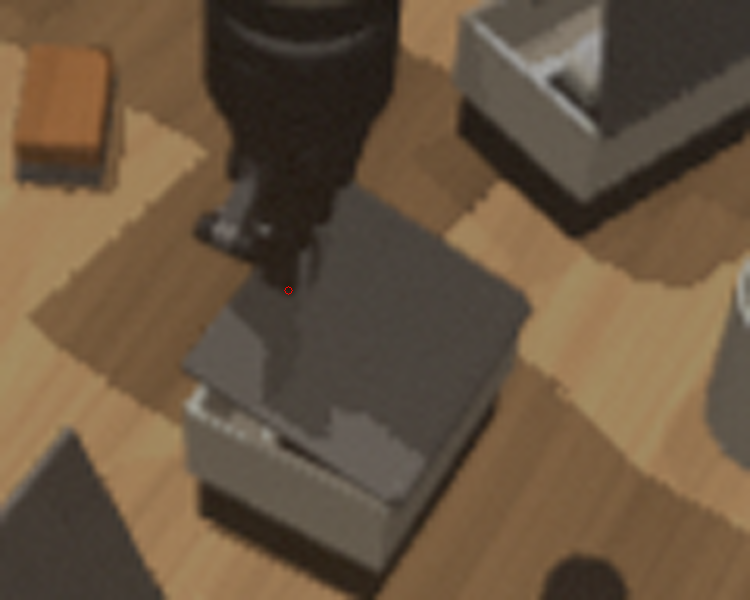

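Call:
{"name": "drive_tool", "arguments": {"steps": [-0.003,0,-0.003,0,0,-0.005,0,-0.006,0,0,-0.007,0,-0.009,0,0,-0.007,0,-0.011,0,0,-0.007,0,-0.012,0,0]}}

```text
time: 5.9
tool_pos: [561.8, -14.0, 63.1]
tool_rot: [[0.002, -0.0, 1.0], [-1.0, -0.0, 0.002], [0.0, -1.0, -0.0]]
contact_force: [-0.4, -0.1, 2.3]
finger_gap: -0.1
```

Call:
{"name": "drive_tool", "arguments": {"steps": [0,0,-0.001,0,0,0,0,-0.002,0,0,0,0,-0.003,0,0,0,0,-0.004,0,0,0,0,-0.004,0,0]}}

```text
time: 6.4
tool_pos: [561.9, -14.1, 59.2]
tool_rot: [[0.002, -0.0, 1.0], [-1.0, -0.0, 0.002], [0.0, -1.0, -0.0]]
contact_force: [-1.4, -0.2, 3.8]
finger_gap: 0.4
```

Call:
{"name": "drive_tool", "arguments": {"steps": [0,0,-0.001,0,0,0,0,-0.002,0,0,0,0,-0.003,0,0,0,0,-0.004,0,0,0,0,-0.004,0,0]}}

```text
time: 6.9
tool_pos: [561.9, -14.1, 55.3]
tool_rot: [[0.002, -0.0, 1.0], [-1.0, -0.0, 0.002], [0.0, -1.0, -0.0]]
contact_force: [-3.1, -0.6, 6.0]
finger_gap: -0.0
```

Call:
{"name": "drive_tool", "arguments": {"steps": [0,0,-0.001,0,0,0,0,-0.002,0,0,0,0,-0.003,0,0,0,0,-0.004,0,0,0,0,-0.004,0,0]}}

```text
time: 7.4
tool_pos: [561.9, -14.1, 51.5]
tool_rot: [[0.002, -0.0, 1.0], [-1.0, -0.0, 0.002], [0.0, -1.0, -0.0]]
contact_force: [-2.8, -0.4, 8.3]
finger_gap: 0.2
```

Call:
{"name": "drive_tool", "arguments": {"steps": [0,0,-0.001,0,0,0,0,-0.002,0,0,0,0,-0.003,0,0,0,0,-0.004,0,0,0,0,-0.004,0,0]}}

```text
time: 7.9
tool_pos: [561.9, -14.0, 47.7]
tool_rot: [[0.002, 0.0, 1.0], [-1.0, -0.0, 0.002], [0.0, -1.0, 0.0]]
contact_force: [-3.4, -0.4, 10.5]
finger_gap: -0.2
```

Call:
{"name": "drive_tool", "arguments": {"steps": [0,0,-0.001,0,0,0,0,-0.002,0,0,0,0,-0.003,0,0,0,0,-0.004,0,0,0,0,-0.004,0,0]}}

```text
time: 8.4
tool_pos: [561.9, -14.1, 43.9]
tool_rot: [[0.002, 0.0, 1.0], [-1.0, -0.0, 0.002], [0.0, -1.0, 0.0]]
contact_force: [-5.2, -1.1, 12.9]
finger_gap: 0.0
```

```bash
python3 look.py pics/s6.png 220 150
```

```text
8.4 [561.94138584 -14.07416721  43.88886221] [-5.19304275 -1.08950772 12.90518883]
```

View pics/s6.png

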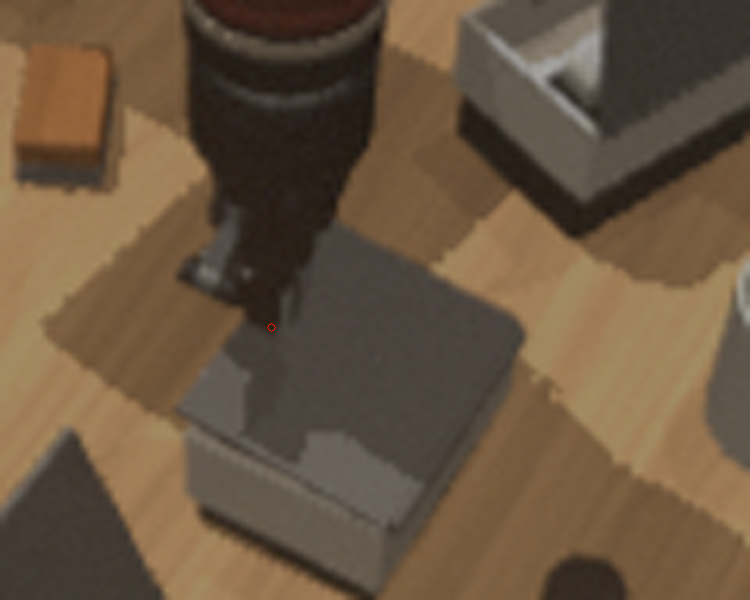

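Call:
{"name": "drive_tool", "arguments": {"steps": [0,0,-0.001,0,0,0,0,-0.002,0,0,0,0,-0.003,0,0,0,0,-0.003,0,0,0,0,-0.003,0,0]}}

```text
time: 8.95
tool_pos: [561.7, -14.0, 40.5]
tool_rot: [[0.002, -0.0, 1.0], [-1.0, 0.0, 0.002], [-0.0, -1.0, -0.0]]
contact_force: [-4.2, 1.1, 8.6]
finger_gap: 0.3
```

Call:
{"name": "drive_tool", "arguments": {"steps": [0,0,-0.001,0,0,0,0,-0.002,0,0,0,0,-0.003,0,0,0,0,-0.003,0,0,0,0,-0.003,0,0]}}

```text
time: 9.45
tool_pos: [561.8, -14.0, 37.7]
tool_rot: [[0.002, -0.0, 1.0], [-1.0, 0.0, 0.002], [-0.0, -1.0, -0.0]]
contact_force: [-4.1, 0.7, 11.3]
finger_gap: 0.0
```

Call:
{"name": "drive_tool", "arguments": {"steps": [0,0,0.02,0,0,0,0,0.06,0,0,0,0,0.1,0,0,0,0,0.14,0,0,0,0,0.165,0,0]}}

```text
time: 9.95
tool_pos: [563.2, -14.0, 205.2]
tool_rot: [[0.002, 0.003, 1.0], [-1.0, -0.0, 0.002], [0.0, -1.0, 0.003]]
contact_force: [0.3, -0.1, -0.3]
finger_gap: -0.6
```

```bash
python3 look.py pics/s7.png 220 150
```

```text
9.95 [563.15907006 -14.0186089  205.15247958] [ 0.34789735 -0.09634777 -0.34334394]
```

View pics/s7.png

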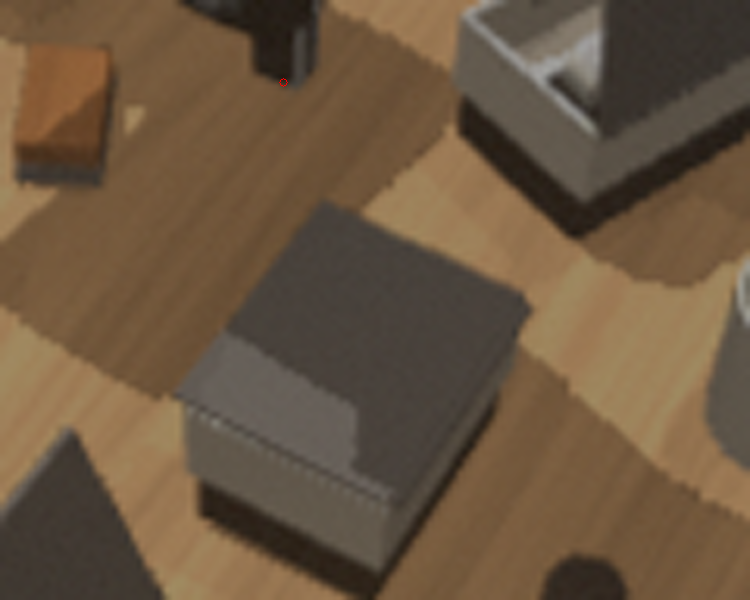

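Call:
{"name": "drive_tool", "arguments": {"steps": [0.024,0.038,0,-5,0,0.047,0.076,0,-10,0,0.071,0.115,0,-15,0,0.094,0.153,0,-20.5,0,0.118,0.191,0,-20.5,0]}}

```text
time: 10.5
tool_pos: [621.1, -22.2, 201.8]
tool_rot: [[-0.196, 0.008, 0.981], [-0.978, 0.076, -0.196], [-0.076, -0.997, -0.007]]
contact_force: [-1.3, 0.6, -0.0]
finger_gap: -0.1
```

Call:
{"name": "drive_tool", "arguments": {"steps": [0.012,0.02,0,0,0,0.012,0.02,-0.02,0,0,0.012,0.02,-0.045,0,0,0.012,0.02,-0.07,0,0,0.012,0.02,-0.07,0,0]}}

```text
time: 11.0
tool_pos: [628.6, -10.1, 129.2]
tool_rot: [[-0.179, 0.003, 0.984], [-0.98, 0.084, -0.179], [-0.083, -0.996, -0.012]]
contact_force: [0.1, -0.2, 0.1]
finger_gap: -0.0
```

```bash
python3 look.py pics/s8.png 270 110
```

```text
11.0 [628.61841249 -10.06583709 129.165343  ] [ 0.076303   -0.18726449  0.08440845]
```

View pics/s8.png

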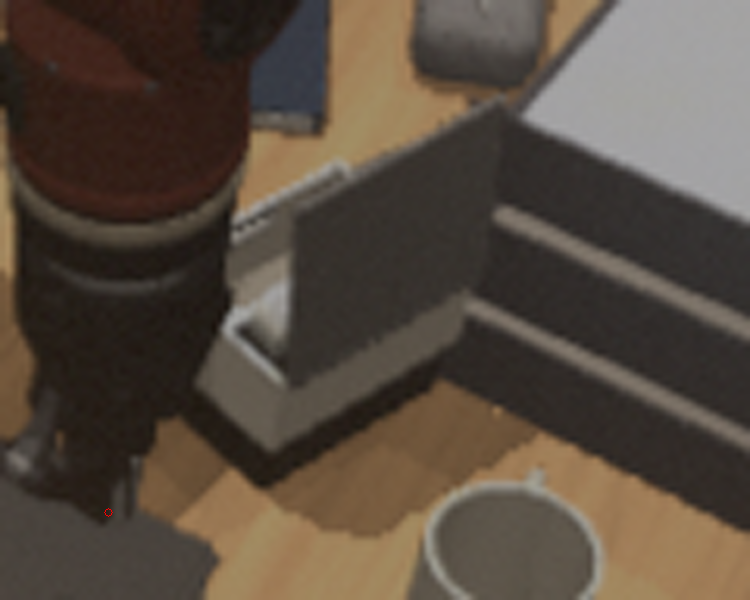

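Call:
{"name": "drive_tool", "arguments": {"steps": [0,0,0.04,0,0,0,0,0.08,0,0,0,0,0.08,8,0,0,0,0.08,16,0,0,0,0.08,24,0]}}

```text
time: 11.55
tool_pos: [631.9, -10.5, 215.0]
tool_rot: [[0.241, -0.023, 0.97], [-0.967, 0.079, 0.242], [-0.082, -0.997, -0.003]]
contact_force: [-0.5, -0.5, -0.3]
finger_gap: 0.0
```

```bash
python3 -c "
from plant import get_obs
print(get_obs()['joints'])"
```

```text
[-0.17524912  0.52152886  0.2576434   1.34339214  0.07396911  2.72037796]
```

Call:
{"name": "drive_tool", "arguments": {"steps": [0.0,0.0,0,8.5,0,0.006,0.02,0,17,0,0.012,0.041,0,25.5,0,0.018,0.062,0,34,0,0.024,0.083,0,42.5,0]}}

```text
time: 12.05
tool_pos: [656.0, 73.4, 214.6]
tool_rot: [[0.831, -0.071, 0.551], [-0.55, 0.041, 0.834], [-0.082, -0.997, -0.005]]
contact_force: [0.3, -0.5, 0.4]
finger_gap: 0.0
```

Call:
{"name": "drive_tool", "arguments": {"steps": [0.006,0.02,0,8.5,0,0.012,0.041,0,17,0,0.018,0.062,0,25.5,0,0.024,0.083,0,34,0,0.03,0.104,0,42.5,0]}}

```text
time: 12.55
tool_pos: [685.8, 177.6, 214.6]
tool_rot: [[0.984, -0.079, -0.157], [0.156, -0.019, 0.988], [-0.081, -0.997, -0.006]]
contact_force: [-0.7, -0.0, -0.3]
finger_gap: 0.0
```

Call:
{"name": "drive_tool", "arguments": {"steps": [0.006,0.02,0,8.5,0,0.006,0.02,0,17,0,0.006,0.02,0,25.5,0,0.006,0.02,0,34,0,0.006,0.02,0,42.5,0]}}

```text
time: 13.05
tool_pos: [691.6, 197.0, 214.5]
tool_rot: [[0.62, -0.045, -0.783], [0.78, -0.069, 0.622], [-0.082, -0.997, -0.007]]
contact_force: [0.2, 0.4, 0.4]
finger_gap: 0.3
```

Call:
{"name": "drive_tool", "arguments": {"steps": [0,0,-0.01,8.5,0,0,0,-0.03,17,0,0,0,-0.055,18,0,0,0,-0.08,18,0,0,0,-0.08,18,0]}}

```text
time: 13.55
tool_pos: [689.6, 196.5, 130.9]
tool_rot: [[0.354, -0.028, -0.935], [0.931, -0.081, 0.355], [-0.086, -0.996, -0.003]]
contact_force: [-0.9, 0.1, 0.0]
finger_gap: -0.0
```

```bash
python3 look.py pics/s9.png 270 110;python3 - <<'E'
import numpy as np
from plant import get_obs
o=get_obs();tip=o['tool_pos']-36*o['tool_rot'][:,1];print("tip",tip,o['tool_rot'][:,1],o['joints'])
ux=np.array([.937,-.35])
for th in(1.43,1.3,1.15,1,.85,.7,.55,.4,.25):
    r=85 if th>1 else 85+(1-th)*12
    bx=50-r*np.cos(th)+5*np.sin(th)+11; z=89+r*np.sin(th)+5*np.cos(th)
    bx0=(tip[:2]-[620,232.5])@ux
    print(th,np.round((bx-bx0)*ux,1),round(z-tip[2],1))
E
```

```text
13.55 [689.55406623 196.45451903 130.87486178] [-0.90164904  0.05788483  0.01489042]
tip [691.45556058 199.50274638 168.82152147] [-0.0255132  -0.0806641  -0.99641476] [ 0.21302215  0.75779176  0.46689849  1.32201931 -0.07351313  0.57787068]
1.43 [-22.9   8.6] 5.0
1.3 [-33.2  12.4] 3.4
1.15 [-44.7  16.7] -0.2
1 [-55.5  20.7] -5.6
0.85 [-66.6  24.9] -11.3
0.7 [-76.9  28.7] -18.9
0.55 [-86.2  32.2] -28.3
0.4 [-94.1  35.2] -39.3
0.25 [-100.6   37.6] -51.7
```

View pics/s9.png

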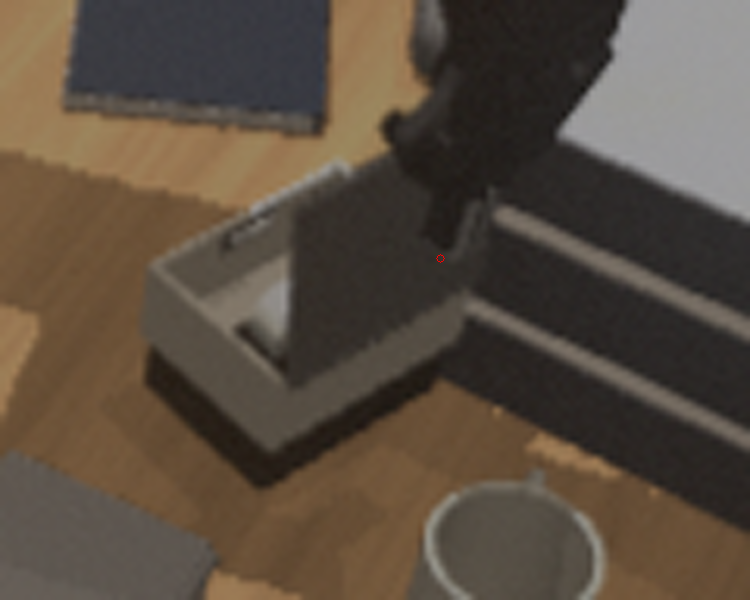

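Call:
{"name": "drive_tool", "arguments": {"steps": [-0.025,0.009,0.001,0,0,-0.036,0.013,0.0,0,0,-0.047,0.017,-0.003,0,0,-0.058,0.021,-0.008,0,0,-0.068,0.025,-0.014,0,0]}}

```text
time: 14.1
tool_pos: [624.7, 222.4, 121.9]
tool_rot: [[0.355, -0.02, -0.935], [0.931, -0.079, 0.355], [-0.081, -0.997, -0.01]]
contact_force: [1.6, 0.5, 0.3]
finger_gap: 0.1
```

Call:
{"name": "drive_tool", "arguments": {"steps": [-0.01,0.004,-0.007,0,0,-0.02,0.007,-0.016,0,0,-0.028,0.01,-0.026,0,0,-0.035,0.013,-0.038,0,0,-0.041,0.015,-0.044,0,0]}}

```text
time: 14.6
tool_pos: [583.4, 237.3, 76.5]
tool_rot: [[0.355, -0.021, -0.935], [0.931, -0.08, 0.355], [-0.082, -0.997, -0.009]]
contact_force: [2.0, -0.7, 0.7]
finger_gap: 0.4
```

```bash
python3 look.py pics/s10.png 250 110;python3 - <<'E'
import numpy as np
from plant import get_obs
o=get_obs();tip=o['tool_pos']-36*o['tool_rot'][:,1];d=tip[:2]-[620,232.5]
print("tip",tip,"box",d@[.937,-.35],d@[.35,.937])
E
```

```text
14.6 [583.44921488 237.28989841  76.53010977] [ 1.96477285 -0.72328499  0.68860201]
tip [582.74137864 240.34421677 111.35845091] box -37.65680408310224 -5.690486365283009
```

View pics/s10.png

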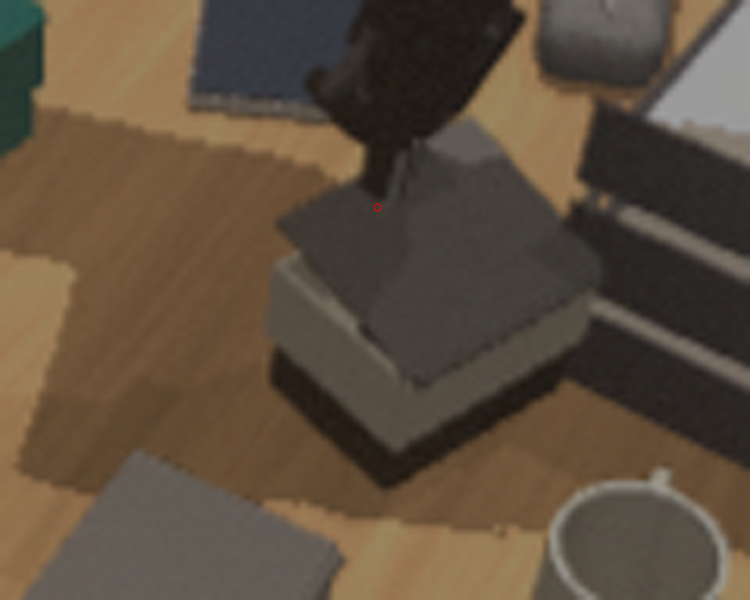

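Call:
{"name": "drive_tool", "arguments": {"steps": [-0.001,0.002,-0.003,0,0,-0.002,0.004,-0.006,0,0,-0.003,0.006,-0.009,0,0,-0.003,0.006,-0.011,0,0,-0.003,0.006,-0.012,0,0]}}

```text
time: 15.15
tool_pos: [579.4, 243.1, 62.8]
tool_rot: [[0.354, -0.024, -0.935], [0.931, -0.08, 0.355], [-0.083, -0.997, -0.006]]
contact_force: [-0.5, 0.5, 5.8]
finger_gap: 0.0
```

Call:
{"name": "drive_tool", "arguments": {"steps": [0,0,-0.001,0,0,0,0,-0.002,0,0,0,0,-0.002,0,0,0,0,-0.003,0,0,0,0,-0.003,0,0]}}

```text
time: 15.65
tool_pos: [579.5, 243.2, 60.8]
tool_rot: [[0.354, -0.023, -0.935], [0.932, -0.079, 0.355], [-0.082, -0.997, -0.007]]
contact_force: [-2.8, 1.4, 11.7]
finger_gap: 0.2
```

Call:
{"name": "drive_tool", "arguments": {"steps": [0,0,-0.0005,0,0,0,0,-0.001,0,0,0,0,-0.0012,0,0,0,0,-0.0012,0,0,0,0,-0.0012,0,0]}}

```text
time: 16.15
tool_pos: [579.6, 243.2, 60.0]
tool_rot: [[0.354, -0.023, -0.935], [0.932, -0.079, 0.355], [-0.082, -0.997, -0.007]]
contact_force: [-3.2, -0.1, 14.2]
finger_gap: -0.3
```

Call:
{"name": "drive_tool", "arguments": {"steps": [0,0,-0.0005,0,0,0,0,-0.001,0,0,0,0,-0.0012,0,0,0,0,-0.0012,0,0,0,0,-0.0012,0,0]}}

```text
time: 16.65
tool_pos: [579.0, 242.7, 57.0]
tool_rot: [[0.354, -0.025, -0.935], [0.931, -0.081, 0.355], [-0.084, -0.996, -0.006]]
contact_force: [0.6, -1.5, 0.7]
finger_gap: 0.1
```

Call:
{"name": "drive_tool", "arguments": {"steps": [0,0,0.03,0,0,0,0,0.075,0,0,0,0,0.12,0,0,0,-0.03,0.15,0,0,0,-0.07,0.15,0,0]}}

```text
time: 17.15
tool_pos: [581.5, 173.8, 211.6]
tool_rot: [[0.352, -0.017, -0.936], [0.932, -0.079, 0.353], [-0.08, -0.997, -0.012]]
contact_force: [1.5, -0.2, -0.2]
finger_gap: 0.1
```

Call:
{"name": "drive_tool", "arguments": {"steps": [-0.04,-0.02,0,0,0,-0.08,-0.04,0,0,0,-0.12,-0.06,0,0,0,-0.15,-0.08,0,0,0,-0.15,-0.08,0,0,0]}}

```text
time: 17.65
tool_pos: [425.1, 91.1, 207.3]
tool_rot: [[0.355, -0.027, -0.934], [0.931, -0.081, 0.356], [-0.085, -0.996, -0.004]]
contact_force: [0.4, 0.5, 0.3]
finger_gap: -0.0
```

```bash
python3 - <<'E'
from h import *
from plant import get_obs, viewer
o=get_obs();print(o['time'],o['tool_pos'],o['contact_force'])
s=viewer.camera("scene")[:,:,::-1];t=viewer.camera("top")[:,:,::-1]
cv2.imwrite("pics/s11.png",cv2.resize(s[110:302,180:436],(800,600),interpolation=cv2.INTER_CUBIC))
cv2.imwrite("pics/t11.png",cv2.resize(t,(800,600),interpolation=cv2.INTER_CUBIC))
E
```

```text
17.65 [425.13640893  91.13671699 207.2828079 ] [0.38806089 0.52310535 0.27138057]
```

View pics/s11.png

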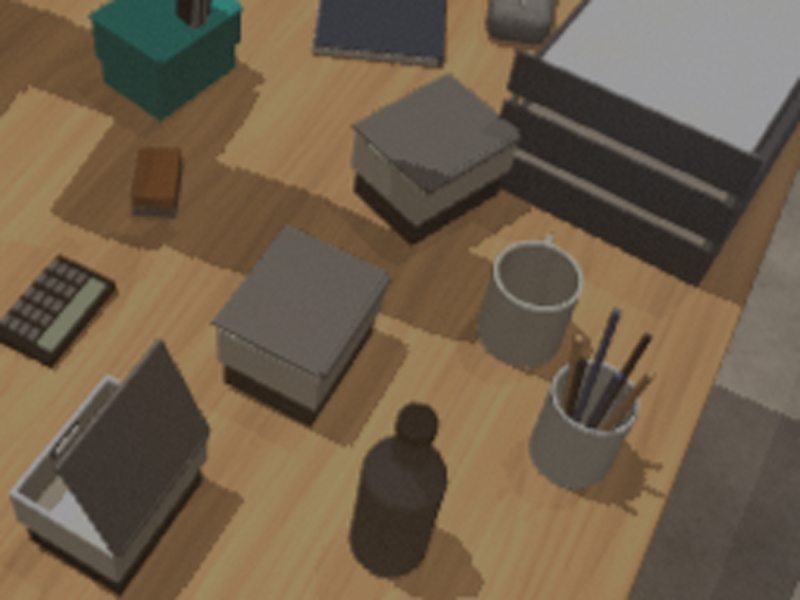

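View pics/t11.png

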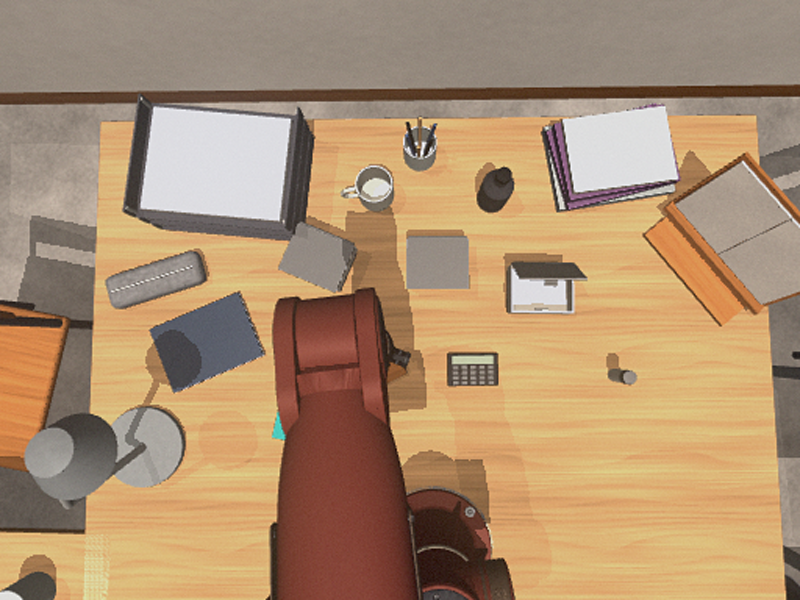

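```bash
python3 -c "
from plant import bot
print(bot.hand_in())"
```

```text
the job is handed in; nothing more can be done
None
```

I shut the stapler and tape-dispenser boxes, and both covers held by their catches. The job took about 18 s of the 48 s allowed and has been handed in.

- **Stapler box:** the last reading before the catch snapped was 12.9 N, and the force then fell to 8.6 N. I pressed about 3 mm further (11.3 N) before lifting. The foam sank roughly 20 mm on the way.
- **Tape box:** the last reading before the snap was 14.2 N, and it then fell to 0.7 N.
- **Last pictures, from both cameras:** both covers lie flat on their boxes with the gripper clear of everything. The empty box's cover is still open, and the other things on the desk and the turquoise box look unmoved. I judged the closure from these pictures and the force drops, and did not measure the cover angles.

**What did not go to plan:**
- **Fingertip height:** the real fingertips sat about 36 mm higher than the reported tool position. My first sweep therefore passed over the stapler cover without touching it, and I corrected for this from the pictures.
- **Joint limit:** on the way to the tape box the last joint reached its limit and the move stopped short. It left the tool tilted by about 5°, with no contact. I turned the tool the other way round and carried on with the tilt.

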